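# Load the twin gas cells into the dual cell mount

### The job

Pick up the two gas cells from the black tray together in one grasp, carry them over as a pair and lower them (do not drop them) side by side into the V-saddles of the dual cell mount, filling stubs still pointing up. Then swing the hold-down bail all the way down over both cells. Do not knock over the post, bottle or jar standing nearby.

Things in the scene. Friction and masses are not known exactly. Their poses are not given: they have to be found in the camera images.
- cell_a: Gas cell, one of two alike: steel tube 22 mm thick along its y, a 28 x 28 x 10 mm square flange on each end, 120 mm long in all, about 160 g. Origin: tube axis at mid length, 30 mm above the table at the start. A brass filling stub stands on the tube at y = +24 mm, its top 23 mm above the axis; z points up along it. Flat weld collars 25 mm in diameter sit by the flanges.
- cell_b: The other gas cell, identical, lying parallel with a gap of 4 to 12 mm between the flanges. Squeezed together flange to flange the pair measures 50 mm over the tubes (axes 28 mm apart), and the flat flanges keep the tubes from rolling. Either cell may take either saddle, either end first.
- tray: Black tray, 112 x 152 mm, fixed. Origin under its centre, y along the cells. 5 mm board; the flanges rest on two cross rails (16 mm high, at y = -56 and +56 mm, 26 mm lips at x = -48 and +48 mm, 23 mm end walls at y = -71 and +71 mm); cells slide on them. Between the rails nothing stands above 5 mm, so fingers can go down outside the tubes.
- mount: Dual cell mount, fixed: black base 104 x 150 x 10 mm with two aluminium saddle blocks, at y = 31 to 43 mm and y = -43 to -31 mm. Origin under its centre on the table; y along the cells to be held, +x towards the hinge, roughly away from the robot. Each block has two 90 degree V notches, ridges 41 mm high. Between the blocks only the base: room for fingers outside the tubes.
- seat_near (a point): Where the middle of a seated tube's axis lies in the V notches at x = -15 mm of the mount: 42 mm above the table. The flanges then stand outside the saddle blocks, with 7 mm of play along y. A pair still gripped 28 mm apart meets the notches about 1 mm above its seat and spreads to 30 mm when let go.
- seat_far (a point): The same for the other pair of V notches, at x = +15 mm of the mount. On the saddle blocks only, hinge ears stand at x = 31 to 43 mm, 66 mm high, and rests at x = -42 to -34 mm, 54 mm high; the tubes go down between them.
- bail (a joint): Angle of the hold-down bail, a U frame of two flat arms (at y = -33.5 and +33.5 mm of the mount) and a crossbar. 0 = closed, down over the cells on its stop, 1 to 2 mm above the seated tubes; it grows as it opens up and back to the mount's +x side, to 2.4. Starts open at 2.1 to 2.35. Stiff hinge: stays where left, about 1 to 2 N at the crossbar moves it.
- bail_bar (a point): Middle of the bail's crossbar: a black grip sleeve 14 mm thick, 44 mm long along the mount's y, 74 mm from the hinge axis. The hinge axis runs along y at x = +37 mm of the mount, 58 mm above the table; at angle q the bar is at x = 37 - 74 cos q mm, 58 + 74 sin q mm above the table.
- post_4in: Bystander: steel post 25 mm in diameter, 102 mm tall, standing upright. Origin at its foot.
- solvent_bottle: Bystander: small white bottle with a red cap, 45 mm in diameter, 117 mm tall, standing. Origin at its foot.
- screw_jar: Bystander: white jar 38 mm in diameter, 48 mm tall, standing. Origin at its foot.
There are look-alikes about, which are no part of the job. What is shaped like the cell_a but red is not meant.

How it is judged (in metres and radians):
On the way, in this order (a step that is already met when the one before it is completed fails the run):
1. both cells are held by the fingers clear of the tray, side by side, at the same time (height (world z) of each of cell_a, cell_b above 0.085 m and distance between cell_a and cell_b below 0.038 m and contact force between each of cell_a, cell_b and the fingers above 1 N), for 0.2 s.
2. both cells lie in the V-saddles of the mount (x of cell_a in the frame of mount between -0.021 and 0.021 m and y of cell_a in the frame of mount between -0.01 and 0.01 m and height (world z) of cell_a between 0.038 and 0.0455 m and angle between the y axis of each of cell_a, cell_b and the y axis of mount, either way round below 0.07 rad and angle between each of cell_a, cell_b's own z axis and vertical below 0.3 rad and linear speed of each of cell_a, cell_b below 0.03 m/s and x of cell_b in the frame of mount between -0.021 and 0.021 m and y of cell_b in the frame of mount between -0.01 and 0.01 m and height (world z) of cell_b between 0.038 and 0.0455 m), for 0.2 s.
At the end, for the whole second after the job is handed in: Both cells lie at rest in the two V-saddles of the mount (axes 42 mm high, within -4 and +3.5 mm; within 10 mm of centred along the mount's y; within 0.07 rad of it in direction), one in each saddle, filling stubs within 0.3 rad of straight up, and the bail is down over them (angle below 0.10 rad) (all of step 2 and distance between cell_a and cell_b above 0.025 m and value of joint bail below 0.1 rad); the robot touches nothing.
It fails at once if a cell is dropped into the mount: it moves faster than 0.5 m/s less than 25 mm above its seat ((horizontal distance between cell_a and mount below 0.06 m and height (world z) of cell_a below 0.067 m and linear speed of cell_a above 0.5 m/s) or (horizontal distance between cell_b and mount below 0.06 m and height (world z) of cell_b below 0.067 m and linear speed of cell_b above 0.5 m/s)).
It fails at once if the post, the bottle or the jar is knocked over (angle between any of post_4in, solvent_bottle, screw_jar's own z axis and vertical above 0.6 rad).
It also fails if it takes over 51 s, if anything falls off the work surface, if the arm or the gripper's body presses on something with over 40 N, if the wrist force passes 120 N, or if a joint passes its speed limit or range.

### The arm

A 6-joint arm with a two-finger parallel gripper is mounted at the origin on the work surface; the furniture and walls round the work are solid. World frame = base frame: x ahead of the robot, y to its left, z up, the work surface at z = 0. Lengths are in mm, angles in rad, forces in N, time in s.
With the tool pointing down it reaches from about 350 to 875 mm from the base axis. Payload 4.2 kg.
Tool frame: the origin (TCP) lies at the very end of the fingers, on their centre line; the grasp point (between the pads) lies 19 mm behind it; z points along the fingers, y is the line along which they close (so a half turn about z gives the same grasp; the last joint's range is limited). The gripper opens to 87 mm and grips with 3 to 60 N. Pads are 19 mm wide; open, the fingers measure 117 mm over their backs; the gripper's body (75 mm by 190 mm) begins 51 mm behind the grasp point.
Start: joints at [1.46, 0.385, 0.008, 0, -1.194, -0.259], TCP at [225.86, 582.74, 222.55] pointing down, gripper open.
Joint ranges: [-3.14, 3.14], [-1.21, 2.06], [-1.07, 1.41], [-3.16, 2.05], [-2.99, -0.16], [-3.1, 3.1]. Speed limits (rad/s): [2.79, 2.79, 3.14, 3.14, 3.14, 3.14].

### API

Orientations are given as a unit quaternion [x, y, z, w].
In Python, from rig import env, optics, workorder, models gives the robot as it stands.
- The arm moves only by the tool move_arm, never from a script. Its argument "targets" is text: rows parted by semicolons, each of 4 numbers parted by spaces: the shift along the tool's x, y, z in cm, then the turn about the tool's z in degrees. A call has 1 to 8 rows; each row shifts and turns the commanded pose from where the row before left it, along the tool's axes as they then stand; what a row does not reach is not made up. A row lasts 1/8 s, in which the tool goes at most 62.5 mm and 10.7 degrees, less where a joint would pass 70% of its speed; a pose out of reach is approached as far as the arm can. A call is refused whole if a number of a shift passes 6.25 or a number of a turn 10.7, either way. A call with a gripper value outside its range is refused whole. "grip" is the opening, from 0 (shut) to 1 (fully open), set as the call begins (left out, the last holds). The fingers move at their own pace and stop on an object; the grip force is fixed at half the most. Time passes only in rows, so rows that do not move let the fingers close. It gives the time, the measured TCP pose, the force, the opening and the grip force at its end, in the units of the state.
- env.sense(): the state, without advancing time (a new reading comes with each control period).
- optics.grab_frame(name): name is "side" or "top"; returns (picture, depth): 480x640x3 uint8, red, green, blue; 480x640 float32, mm along the optical axis (not along the pixel's ray), 0 where there is no reading.
- optics.camera_model(name): a dict with "fx", "fy", "cx", "cy" (pixels), "origin" and "attitude" of the camera in the world. Camera axes: x right, y up, looking along -z (the intrinsics and any distortion apply to the point x, -y, -z); pixel columns grow to the right and rows downward; lengths in mm; the calibration is good to about 2 mm. A picture is of the moment at which its call begins. camera_model takes no time and is no camera call.
- workorder.sign_off(): hands the job in; it is judged then, once.
Trained networks look in the newest picture that a camera, given by its name, has taken for a name from the list of things; names that differ only in an ending like _2 or _b are one class to them, and where a whole thing is asked for, a point or a joint stands for the part that bears it (a point fixed in the world has none). Each returns a list of dicts, best first, with "confidence" (0 to 1); they miss things now and then, are a little off and sometimes report something else, mostly with a low value. They report only what shows in the picture. A call takes as long as a camera call. They do not tell look-alikes from the thing itself.
- models.outline_of(query, camera): "mask" (480x640 bool, what is visible of it) and "xy" ([column, row] in pixels, amid what is visible of it).
The state is a dict: "clock": time; "joint_pos": joint angles; "dq": joint speeds; "joint_efforts": joint torques, N m; "tcp_pos": TCP position; "tcp_rot": TCP orientation; "contact_force": force on the tool from outside, world axes, zero at the start; "moment": the same for the moment, N m; "width": finger opening in mm; "finger_force": force on a finger pad.
Only numpy, scipy, OpenCV 4.12 (cv2) and the standard library are available. Lean on these libraries where they do the work, as an engineer would, in place of code of your own. Each camera call takes 0.05 s, during which the arm holds its last target. There are 200 camera calls.

## Working session

There is one attempt and no reset: what is moved stays moved. The work goes in short steps, Python scripts to look and compute and a tool call to move; the robot and the scene stay as the last step left them, time stands still between calls to the robot, and variables do not carry over. Pictures are saved under pics/ and viewed, at most 10 in all, crops included, and the job is handed in when it is done.

Besides the shell and the picture viewer there is one more tool, called after "Request:" as name(argument=value, ...), one argument or row to a line, values as JSON. move_arm: Moves the arm, as the interface text tells. Its arguments: {"type":"object","properties":{"targets":{"type":"string"},"grip":{"type":"number"}},"required":["targets"]}

```bash
mkdir -p pics; cat > h.py <<'E'
import numpy as np, cv2
from scipy.spatial.transform import Rotation as R
from rig import env, optics, workorder, models
def cloud(cam,depth):
    m=optics.camera_model(cam); v,u=np.mgrid[:480,:640]
    x=(u-m["cx"])/m["fx"]*depth; y=(v-m["cy"])/m["fy"]*depth
    P=np.stack([x,-y,-depth],-1)
    A=np.array(m["attitude"]); A=R.from_quat(A).as_matrix() if A.size==4 else A
    W=P@A.T+np.array(m["origin"]); W[depth<=0]=np.nan
    return W
E
python3 - <<'E'
from h import *
for c in("side","top"):
    p,d=optics.grab_frame(c); cv2.imwrite(f"pics/{c}0.png",p[...,::-1]); np.savez(f"{c}0.npz",p=p,d=d)
    print(optics.camera_model(c)); W=cloud(c,d)
    for n in("cell_a","tray","mount","bail","bail_bar","post_4in","solvent_bottle","screw_jar"):
        for o in models.outline_of(n,c):
            q=W[o["mask"]]; q=q[~np.isnan(q[:,0])]
            print(c,n,round(o["confidence"],2),np.round(o["xy"]),o["mask"].sum(),np.round(np.median(q,0)) if len(q) else None, np.round(np.percentile(q,98,axis=0)) if len(q) else None)
print(env.sense())
E
```

```text
{'fx': 466.0593619963213, 'fy': 466.0593619963213, 'cx': 322.26063662932853, 'cy': 243.71045842977955, 'origin': array([ 595.47850399, -581.25225714,  436.55443031]), 'attitude': array([ 0.5210055 , -0.00980442,  0.00782183,  0.85346117])}
side cell_a 0.79 [254. 211.] 384 [449. 376.  34.] [501. 419.  48.]
side cell_a 0.71 [457. 266.] 645 [851. 156.  22.] [896. 192.  35.]
side cell_a 0.56 [259. 196.] 110 [452. 427.  40.] [467. 446.  52.]
side tray 0.64 [253. 221.] 789 [446. 369.   6.] [504. 418.  25.]
side mount 0.83 [254. 271.] 2577 [479. 102.  17.] [571. 184. 123.]
side bail 0.65 [302. 224.] 179 [567. 106. 120.] [578. 143. 124.]
side bail 0.44 [252. 269.] 2565 [479. 102.  17.] [571. 184. 122.]
side bail_bar 0.71 [375. 257.] 1121 [694. 133.  45.] [716. 155.  89.]
side bail_bar 0.5 [300. 222.] 166 [566. 103. 120.] [577. 144. 124.]
side bail_bar 0.41 [201. 305.] 1228 [434. -49.  60.] [444. -34. 102.]
side post_4in 0.62 [199. 308.] 1265 [434. -49.  59.] [444. -32. 102.]
side post_4in 0.25 [300. 223.] 190 [566. 106. 120.] [579. 147. 124.]
side solvent_bottle 0.77 [376. 255.] 1111 [694. 1
[... 1358 characters left out ...]
, 'joint_pos': array([ 1.45958701e+00,  3.84669544e-01,  7.89423796e-03, -2.03633227e-06,
       -1.19401137e+00, -2.58598834e-01]), 'dq': array([-0.00096469,  0.00014974,  0.00068424,  0.00039429,  0.00028631,
        0.00015878]), 'joint_efforts': array([-5.72571953e-04, -3.90458536e+01,  1.87620842e+01,  4.22432810e+00,
        1.56106241e-02, -1.54854348e-05]), 'tcp_pos': array([225.86613113, 582.7294653 , 222.56591562]), 'tcp_rot': array([ 9.82953822e-01, -1.83852613e-01, -1.29944946e-06, -4.74243665e-06]), 'contact_force': array([-3.54604119e-01,  1.66250447e-06,  2.72612512e-01]), 'moment': array([-0.00978144,  0.04592171,  0.03853865]), 'finger_force': 0.0, 'width': 86.7898579178972}
```

View pics/top0.png

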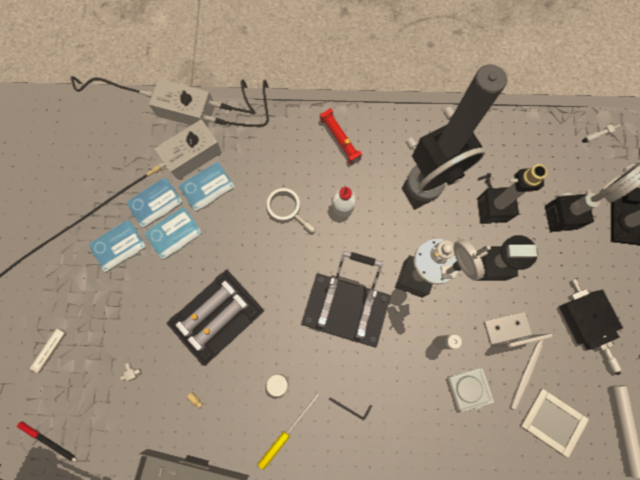

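View pics/side0.png

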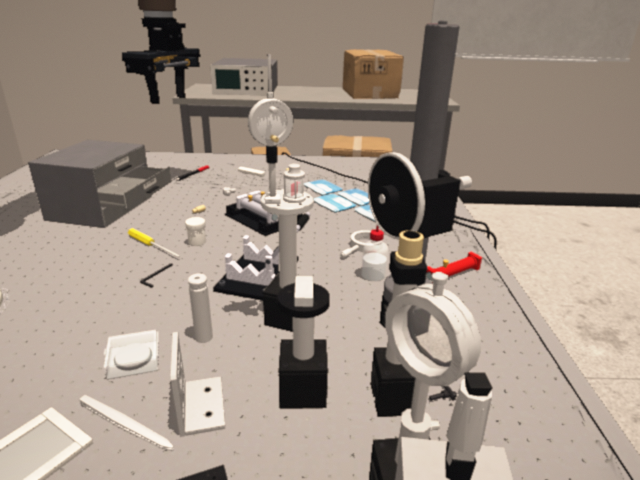

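Two grey cells lie in the black tray at top (220,323) and (204,307). The shape at (339,137) is red, so it's the look-alike. The mount is at (348,308) and its bail is open at (362,260). Next I'll fit the poses and confirm with one enlarged crop.

```bash
python3 - <<'E'
from h import *
from scipy.optimize import least_squares
a=np.load("top0.npz"); p,d=a["p"],a["d"]; W=cloud("top",d)
crop=np.hstack([cv2.resize(p[265:370,160:270],None,fx=3.6,fy=3.6,interpolation=2),cv2.resize(p[245:350,295:400],None,fx=3.6,fy=3.6,interpolation=2)])
cv2.imwrite("pics/crop.png",crop[...,::-1])
print("table z",np.nanmedian(W[380:400,220:250,2]),np.nanstd(W[380:400,220:250,2]))
def rect(sl,zlo,zhi):
    q=W[sl].reshape(-1,3); q=q[(q[:,2]>zlo)&(q[:,2]<zhi)]
    return q
# tray: all points above 3 in the window
q=rect(np.s_[262:372,160:272],3,60); print("tray",len(q),cv2.minAreaRect(q[:,:2].astype(np.float32)))
q=rect(np.s_[262:355,296:396],7,13); print("mount base",len(q),cv2.minAreaRect(q[:,:2].astype(np.float32)))
models.outline_of
for c in ("top",):
    optics.grab_frame(c)
    for o in models.outline_of("cell_a",c)[:3]:
        q=W[o["mask"]]; q=q[(q[:,2]>33)&(q[:,2]<46)]
        if len(q)<100: continue
        m=q.mean(0); 
        vx,vy,_,_=cv2.fitLine(q[:,:2].astype(np.float32),cv2.DIST_HUBER,0,.01,.01).ravel(); th=np.arctan2(vy,vx)
        qz=W[o["mask"]]; qz=qz[qz[:,2]>25]
        s=(qz[:,:2]-m[:2])@[np.cos(th),np.sin(th)]
        def f(x):
            n=np.array([-np.sin(x[2]),np.cos(x[2])]); e=(t[:,:2]-m[:2])@n-x[0]
            return np.hypot(e,t[:,2]-x[1])-11
        t=q[np.abs((q[:,:2]-m[:2])@[np.cos(th),np.sin(th)])<38]
        # drop stub
        r=least_squares(f,[0,30,th],loss="soft_l1",f_scale=1)
        ctr=m[:2]+r.x[0]*np.array([-np.sin(r.x[2]),np.cos(r.x[2])])
        ux=np.array([np.cos(r.x[2]),np.sin(r.x[2])]); s=(qz[:,:2]-ctr)@ux
        mid=ctr+ux*(np.percentile(s,1)+np.percentile(s,99))/2
        print("cell",o["xy"],"mid",mid.round(1),"z",r.x[1].round(1),"ang",np.degrees(r.x[2]).round(2),"ext",np.percentile(s,[.5,99.5]).round(1),"rms",np.std(r.fun).round(2))
# mount saddles: points z 25..42
q=rect(np.s_[262:355,296:396],28,44); print("saddles",len(q),cv2.minAreaRect(q[:,:2].astype(np.float32)))
o=models.outline_of("bail_bar","top")[0]; q=W[o["mask"]]; q=q[q[:,2]>100]; print("bar",q.mean(0),q[:,2].max(),cv2.minAreaRect(q[:,:2].astype(np.float32)))
# gripper in side view
b=np.load("side0.npz"); V=cloud("side",b["d"]); q=V.reshape(-1,3); s=env.sense(); t=s["tcp_pos"]; 
q=(q-t)@R.from_quat(s["tcp_rot"]).as_matrix(); q=q[(np.abs(q[:,:2])<150).all(1)&(q[:,2]<5)&(q[:,2]>-260)]
for z in range(-250,0,15):
    g=q[(q[:,2]>=z)&(q[:,2]<z+15)]
    if len(g): print(z,len(g),np.percentile(g,[1,99],axis=0)[:,:2].round().tolist())
E
```

```text
table z -0.5363722352507239 1.5760313359456994
tray 4351 ((468.66705322265625, 387.2122802734375), (207.08868408203125, 214.40863037109375), 5.8938493728637695)
mount base 3230 ((500.0895080566406, 134.71701049804688), (154.67526245117188, 126.34776306152344), 74.67741394042969)
cell [218.1, 320.8] mid [458.8 376.6] z 29.4 ang -44.63 ext [-59.6  59.6] rms 1.27
cell [209.2, 308.2] mid [484.  400.5] z 29.2 ang -45.12 ext [-59.6  59.9] rms 1.28
saddles 422 ((488.811279296875, 140.38294982910156), (86.26580047607422, 85.47515106201172), 75.47553253173828)
bar [565.69085479 119.05186632 119.27625918] 126.68942313338971 ((562.1635131835938, 120.38729095458984), (71.66061401367188, 26.902141571044922), 76.11033630371094)
-220 182 [[-27.0, -17.0], [40.0, 42.0]]
-205 272 [[-24.0, -14.0], [40.0, 42.0]]
-190 228 [[-21.0, -18.0], [36.0, 39.0]]
-175 295 [[-34.0, -43.0], [38.0, 39.0]]
-160 243 [[-22.0, -47.0], [36.0, 19.0]]
-145 247 [[-23.0, -48.0], [26.0, 19.0]]
-130 247 [[-23.0, -49.0], [27.0, 19.0]]
-115 579 [[-34.0, -88.0], [37.0, 98.0]]
-100 519 [[-37.0, -89.0], [38.0, 95.0]]
-85 483 [[-37.0, -83.0], [38.0, 90.0]]
-70 152 [[-31.0, -76.0], [31.0, 88.0]]
-55 136 [[-12.0, -56.0], [11.0, 61.0]]
-40 127 [[-12.0, -54.0], [12.0, 60.0]]
-25 126 [[-12.0, -52.0], [11.0, 57.0]]
-10 93 [[-12.0, -52.0], [12.0, 56.0]]
```

View pics/crop.png

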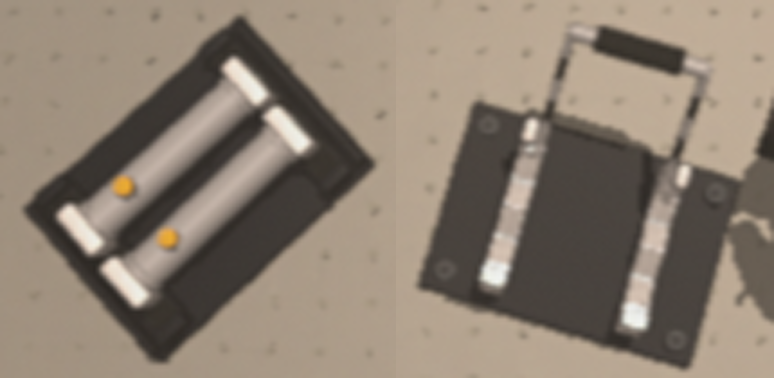

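The left crop shows two grey cells with brass stubs, both stubs at the lower-left ends, in the black tray; these are the cells meant. The right crop shows the mount with its bail open towards the top. The hand is long along its closing axis, so I need to check its clearance to the bail bar, and get a tighter mount pose.

```bash
python3 - <<'E'
from h import *
a=np.load("top0.npz"); p,d=a["p"],a["d"]; W=cloud("top",d)
k=((p.max(2)<95)&(W[...,2]>4)&(W[...,2]<16)).astype(np.uint8); k[:262]=0;k[352:]=0;k[:,:296]=0;k[:,396:]=0
k=cv2.morphologyEx(k,cv2.MORPH_OPEN,np.ones((3,3)))
n,l,st,_=cv2.connectedComponentsWithStats(k)
for i in range(1,n):
    if st[i,4]>60:
        q=W[l==i]; print(st[i],cv2.minAreaRect(q[:,:2].astype(np.float32)))
# use mount frame guess, edges by percentile
th=np.radians(-14.6); X=np.array([np.cos(th),np.sin(th)]); Y=np.array([-X[1],X[0]]); c=np.array([488.8,140.4])
q=W[262:352,296:396].reshape(-1,3)
for th in np.radians([-15.5,-15,-14.5,-14]):
    X=np.array([np.cos(th),np.sin(th)]); Y=np.array([-X[1],X[0]])
    e=np.c_[(q[:,:2]-c)@X,(q[:,:2]-c)@Y,q[:,2]]
    s=e[(e[:,2]>24)&(np.abs(e[:,0])<48)&(np.abs(e[:,1])<50)]
    for sg in(1,-1):
        g=s[s[:,1]*sg>20]; print(np.degrees(th).round(1),sg,len(g),"y med",np.median(g[:,1]).round(1),"slope",np.polyfit(g[:,0],g[:,1],1)[0].round(3),"x",np.percentile(g[:,0],[1,99]).round(1),"y",np.percentile(g[:,1],[2,98]).round(1))
    for zl,zh in((47,58),(60,70)):
        g=s[(s[:,2]>zl)&(s[:,2]<zh)]; print("  z",zl,[ (np.median(h,0).round(1).tolist(),len(h)) for h in (g[(g[:,1]>0)&(g[:,0]<0)],g[(g[:,1]<0)&(g[:,0]<0)],g[(g[:,1]>0)&(g[:,0]>0)],g[(g[:,1]<0)&(g[:,0]>0)])])
b=np.load("side0.npz"); cv2.imwrite("pics/g.png",cv2.resize(b["p"][0:110,105:225,::-1],None,fx=5,fy=5,interpolation=2))
V=cloud("side",b["d"]); s=env.sense()
q=(V.reshape(-1,3)-s["tcp_pos"])@R.from_quat(s["tcp_rot"]).as_matrix(); q=q[(np.abs(q[:,0])<45)&(np.abs(q[:,1])<110)&(q[:,2]<5)&(q[:,2]>-260)]
for y in range(-100,101,10):
    g=q[(q[:,1]>=y)&(q[:,1]<y+10)]
    if len(g): print(y,len(g),np.percentile(g[:,2],[1,50,97,100]).round())
E
```

```text
[ 302  274   88   73 3269] ((489.9560852050781, 139.19900512695312), (147.8910369873047, 104.40147399902344), 74.69538116455078)
-15.5 1 329 y med 36.8 slope 0.003 x [-42.4  45.3] y [31.1 42.6]
-15.5 -1 353 y med -36.7 slope 0.01 x [-42.2  45.7] y [-42.9 -31.1]
  z 47 [([-37.2, 36.8, 53.9], 31), ([-37.1, -37.3, 53.7], 32), ([33.2, 34.7, 55.8], 6), ([34.2, -34.8, 55.9], 10)]
  z 60 [([nan, nan, nan], 0), ([nan, nan, nan], 0), ([37.9, 38.7, 64.9], 36), ([38.7, -37.6, 64.9], 38)]
-15.0 1 329 y med 36.7 slope -0.006 x [-42.1  45.6] y [31.  42.7]
-15.0 -1 354 y med -36.6 slope 0.002 x [-42.5  45.8] y [-42.9 -31.2]
  z 47 [([-36.9, 37.1, 53.9], 31), ([-37.4, -37.0, 53.7], 32), ([33.5, 34.4, 55.8], 6), ([33.9, -35.1, 55.9], 10)]
  z 60 [([nan, nan, nan], 0), ([nan, nan, nan], 0), ([38.2, 38.3, 64.9], 36), ([38.4, -37.9, 64.9], 38)]
-14.5 1 329 y med 36.7 slope -0.014 x [-41.7  45.9] y [31.  42.8]
-14.5 -1 354 y med -36.6 slope -0.007 x [-42.8  45.5] y [-43.1 -31. ]
  z 47 [([-36.6, 37.4, 53.9], 31), ([-37.7, -36.6, 53.7], 32), ([33.7, 34.1, 55.8], 6), ([33.6, -35.4, 55.9], 10)]
  z 60 [([na
[... 453 characters left out ...]
 6 [-110.  -95.  -92.  -92.]
-90 65 [-111.  -96.  -70.  -70.]
-80 80 [-111.  -94.  -70.  -65.]
-70 63 [-111.  -92.  -68.  -66.]
-60 125 [-145.  -77.  -21.   -1.]
-50 434 [-165.  -64.   -2.    2.]
-40 107 [-166. -127.  -37.   -9.]
-30 112 [-178. -133.  -82.  -80.]
-20 116 [-214. -143.  -83.  -81.]
-10 143 [-213. -149.  -82.  -79.]
0 211 [-214. -156.  -85.  -80.]
10 687 [-212. -146. -104.  -79.]
20 239 [-213. -182.  -85.  -80.]
30 343 [-213. -192.  -88.  -79.]
40 116 [-213. -107.   -5.    2.]
50 277 [-111.  -36.   -1.    1.]
60 92 [-112.  -69.  -46.  -29.]
70 76 [-112.  -91.  -65.  -65.]
80 365 [-112.  -82.  -69.  -68.]
90 272 [-112. -102.  -92.  -73.]
  return _methods._mean(a, axis=axis, dtype=dtype,
  ret = um.true_divide(
```

View pics/g.png

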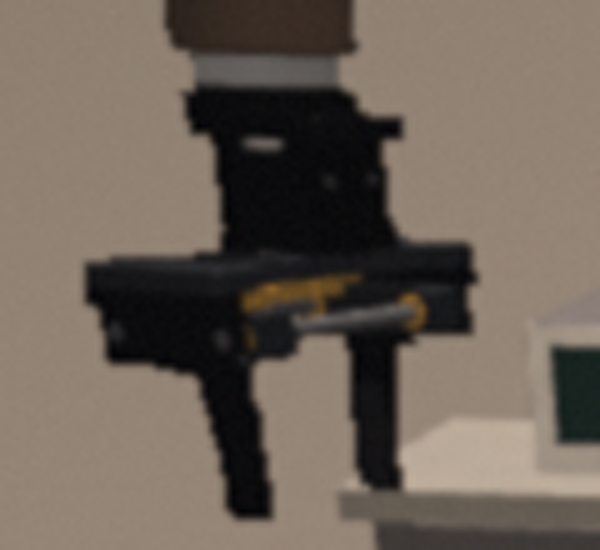

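The close-up and the profile show the lower jaw carriages (about ±90 mm when open, bottom 70 mm above the TCP) moving with the fingers. The wide plate starts only about 92 mm above the TCP. A grip near the fingertips at 50 mm opening should therefore just clear the bail bar. Now I'll check the corridor and work out the first moves.

```bash
cat >> h.py <<'E'
MC=np.array([489.8,139.8]); MT=-15.2
def delta(goal,yaw_y=None,s=None):
    """remaining shift in tool axes (cm) before turning, turn deg so tool y points along yaw_y (mod 180)"""
    s=s or env.sense(); Q=R.from_quat(s["tcp_rot"]).as_matrix()
    t=None
    if yaw_y is not None:
        cur=np.degrees(np.arctan2(Q[1,1],Q[0,1])); t=-((yaw_y-cur+90)%180-90)
    return (Q.T@(np.array(goal)-s["tcp_pos"])/10).round(2), t
def mnt(x,y,z):
    a=np.radians(MT); return [MC[0]+x*np.cos(a)-y*np.sin(a),MC[1]+x*np.sin(a)+y*np.cos(a),z]
E
python3 - <<'E'
from h import *
W=np.concatenate([cloud(c,np.load(f"{c}0.npz")["d"]).reshape(-1,3) for c in("top","side")]); W=W[~np.isnan(W[:,0])]
print("max z on 40mm grid, rows x, cols y 560..-60")
for x in range(340,720,40): print(x,[int(np.percentile(g[:,2],99)) if len(g:=W[(abs(W[:,0]-x)<20)&(abs(W[:,1]-y)<20)])>3 else -1 for y in range(560,-80,-40)])
print(delta([471.4,388.6,120],-134.9), np.degrees(env.sense()["joint_pos"]).round())
s=env.sense(); s=dict(s); s["tcp_rot"]=(R.from_euler('z',-23.7,degrees=True)*R.from_quat(s["tcp_rot"])).as_quat(); print(delta([471.4,388.6,120],-134.9,s))
E
```

```text
max z on 40mm grid, rows x, cols y 560..-60
340 [14, 14, 2, 13, 12, 3, 3, 50, 49, 9, 5, 3, 3, 3, 2, 22]
380 [14, 14, 2, 3, 26, 2, 3, 49, 48, 3, 3, 3, 3, 3, 3, 23]
420 [2, 3, 3, 44, 51, 7, 2, 2, 3, 2, 7, 48, 17, 3, 3, 103]
460 [2, 3, 26, 52, 53, 41, 26, 2, 10, 55, 41, 55, 34, 2, 3, 101]
500 [3, 3, 2, 7, 42, 45, 44, 4, 3, 34, 39, 41, 65, 10, 329, 303]
540 [3, 2, 2, 3, 26, 44, 18, 3, 3, 16, 97, 120, 120, 238, 372, 325]
580 [10, 9, 10, 2, 2, 2, 2, 3, 2, 2, 121, 125, 123, 207, 250, 202]
620 [12, 12, 12, 11, 2, 2, 2, 3, 2, 3, 3, 2, 3, 2, 2, 2]
660 [11, 12, 12, 10, 2, 2, 2, 18, 18, 15, 61, 55, 2, 256, 265, 223]
700 [28, 12, 11, 12, 11, 2, 17, 19, 20, 2, 102, 88, 3, 246, 420, 393]
(array([29.91,  9.23, 10.25]), np.float64(23.71211184171733)) [ 84.  22.   0.  -0. -68. -15.]
(array([31.1 , -3.57, 10.25]), np.float64(0.012111841717342031))
```

Request:
move_arm(
  targets="0 0 0 8; 0 0 0 8; 0 0 0 7.7; 5 -0.7 1 0; 5.2 -0.7 1 0; 5.2 -0.7 1 0; 5.2 -0.7 1 0; 5.2 -0.7 1 0",
  grip=1,
)

```text
clock: 2.05
tcp_pos: [434.6, 424.5, 172.5]
tcp_rot: [0.924, -0.382, 0.0, -0.0]
contact_force: [-0.5, 0.6, 1.0]
width: 86.9
finger_force: 0.0
```

Request:
move_arm(
  targets="4 0 1 0; 1 0 0 0; 0 0 0 0; 0 0 0 0",
)

```text
clock: 2.55
tcp_pos: [468.3, 391.3, 163.1]
tcp_rot: [0.925, -0.381, 0.0, -0.001]
contact_force: [-0.6, 0.3, -0.3]
width: 87.1
finger_force: 0.0
```

```bash
python3 - <<'E'
from h import *
print(delta([471.4,388.6,24],-134.9),np.degrees(env.sense()["joint_pos"]).round())
W=np.concatenate([cloud(c,np.load(f"{c}0.npz")["d"]).reshape(-1,3) for c in("top","side")]); a=np.radians(MT)
q=W[:,:2]-MC; e=np.c_[q[:,0]*np.cos(a)+q[:,1]*np.sin(a),-q[:,0]*np.sin(a)+q[:,1]*np.cos(a),W[:,2]]
for z0,z1 in((70,100),(100,135),(135,180),(180,400)):
  for y in range(-80,81,20):
    g=e[(e[:,2]>z0)&(e[:,2]<z1)&(abs(e[:,1]-y)<10)&(abs(e[:,0])<160)]
    if len(g)>2: print(z0,y,len(g),"x",np.percentile(g[:,0],[1,99]).round())
E
```

```text
(array([ 4.100e-01, -1.000e-02,  1.391e+01]), np.float64(0.08979204151773956)) [ 55.  23.  -7.  -0. -60. -10.]
70 -40 76 x [42. 66.]
70 40 43 x [41. 65.]
100 -40 52 x [63. 84.]
100 -20 131 x [75. 88.]
100 0 145 x [75. 88.]
100 20 113 x [75. 87.]
100 40 51 x [62. 85.]
180 -80 369 x [ 66. 121.]
```

Request:
move_arm(
  targets="0.4 0 4 0; 0 0 4 0; 0 0 3 0; 0 0 2 0; 0 0 0.9 0; 0 0 0 0; 0 0 0 0",
)

```text
clock: 3.42
tcp_pos: [472.0, 388.3, 24.7]
tcp_rot: [0.924, -0.381, 0.0, -0.001]
contact_force: [-0.3, -0.6, -0.5]
width: 86.9
finger_force: 0.0
```

```bash
python3 - <<'E'
from h import *
p,d=optics.grab_frame("top"); cv2.imwrite("pics/t1.png",cv2.resize(p[240:400,130:310,::-1],None,fx=4,fy=3.7))
print(delta([471.4,388.6,24],-134.9)); s=env.sense(); print(s["contact_force"],s["width"])
E
```

```text
(array([-0.07,  0.01,  0.08]), np.float64(0.04080940643743247))
[ 0.79335229 -0.83710658 -1.23780731] 86.81722242245945
```

No contact and the TCP is in place, so I'll close.

Request:
move_arm(
  targets="-0.05 0 0.05 0; 0 0 0 0; 0 0 0 0; 0 0 0 0; 0 0 0 0; 0 0 0 0; 0 0 0 0; 0 0 0 0",
  grip=0.45,
)

```text
clock: 4.47
tcp_pos: [471.4, 387.8, 23.1]
tcp_rot: [0.924, -0.382, 0.0, -0.0]
contact_force: [-0.0, 0.1, 0.9]
width: 49.2
finger_force: 30.0
```

Request:
move_arm(
  targets="0 0 -0.5 0; 0 0 -1.5 0; 0 0 -3 0; 0 0 -4 0; 0 0 -4 0; 0 0 -3 0; 0 0 -1 0; 0 0 0 0",
)

```text
clock: 5.48
tcp_pos: [470.9, 387.5, 193.1]
tcp_rot: [0.924, -0.382, -0.0, -0.0]
contact_force: [-0.6, -0.1, -3.3]
width: 49.0
finger_force: 30.0
```

```bash
python3 - <<'E'
from h import *
s=env.sense(); print(s["tcp_pos"],s["width"],s["finger_force"],s["contact_force"])
p,d=optics.grab_frame("side"); W=cloud("side",d)
u,v=0,0
q=(W-s["tcp_pos"])@R.from_quat(s["tcp_rot"]).as_matrix()
m=(abs(q[...,0])<75)&(abs(q[...,1])<110)&(q[...,2]>-130)&(q[...,2]<40)
r,c=np.where(m); print(r.min(),r.max(),c.min(),c.max())
r0,c0=max(r.min()-8,0),max(c.min()-8,0); cv2.imwrite("pics/s2.png",cv2.resize(p[r0:r.max()+8,c0:c.max()+8,::-1],None,fx=5,fy=5,interpolation=2)[:600,:800])
g=q[m]
for lo,hi in((-115,-95),(-90,-75),(-75,-62),(-50,-20),(-6-30,-6-15),(-20,8)):
    h=g[(g[:,2]>lo)&(g[:,2]<hi)]; print(lo,hi,len(h),np.percentile(h,[1,99],axis=0).round(1).tolist() if len(h) else "")
E
```

```text
[470.8776623  387.50485723 193.10741195] 49.02627009188046 29.999223053455353 [-0.64504714 -0.14939866 -3.30480618]
68 142 208 305
-115 -95 1082 [[-34.7, -90.3, -114.4], [36.9, 96.7, -95.4]]
-90 -75 709 [[-35.0, -84.6, -89.9], [38.2, 89.0, -75.2]]
-75 -62 199 [[-36.5, -81.0, -75.0], [36.8, 88.7, -62.5]]
-50 -20 87 [[-58.8, 10.5, -49.3], [10.9, 41.3, -20.1]]
-36 -21 34 [[-41.0, 21.0, -35.8], [3.8, 38.9, -21.1]]
-20 8 226 [[-62.1, -23.5, -19.8], [58.6, 35.9, 6.3]]
```

View pics/s2.png

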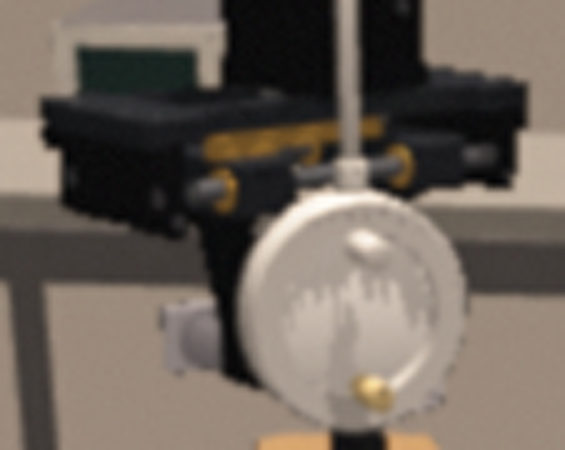

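The crop shows the hand holding the pair, with a lens stand in front. The outer end blocks of the hand are fixed at about ±86 mm, 70 mm above the TCP, and only the inner carriages move. So the body will nudge the bail open a little on the way down. I'll turn here, clear of the tall stand, and then carry the pair over.

Request:
move_arm(
  targets="0 0 0 7; 0 0 0 9; 0 0 0 9.5; 0 0 0 9.5; 0 0 0 9.5; 0 0 0 9; 0 0 0 6.8; 0 0 0 0",
)

```text
clock: 6.52
tcp_pos: [470.6, 387.0, 191.0]
tcp_rot: [-0.608, 0.794, -0.0, -0.002]
contact_force: [1.1, -1.0, -3.7]
width: 49.2
finger_force: 30.0
```

```bash
python3 - <<'E'
from h import *
print(delta(mnt(-2.5,0,150),MT),env.sense()["width"])
E
```

```text
(array([23.35, -8.06,  4.17]), np.float64(0.08238694511354083)) 49.18182456603219
```

Request:
move_arm(
  targets="1.5 -0.5 0 0; 3 -1 0 0; 4 -1.4 0.5 0; 4.5 -1.6 0.7 0; 4.3 -1.5 0.7 0; 3.5 -1.2 0.7 0; 1.8 -0.6 0.5 0; 0.7 -0.2 0.2 0",
)

```text
clock: 7.52
tcp_pos: [487.2, 140.7, 159.8]
tcp_rot: [-0.607, 0.795, 0.0, -0.0]
contact_force: [0.3, -0.1, -3.1]
width: 49.1
finger_force: 30.0
```

```bash
python3 - <<'E'
from h import *
p,d=optics.grab_frame("top"); W=cloud("top",d); s=env.sense()
print(delta(mnt(-2.5,0,100),MT),s["tcp_pos"],s["width"])
Q=R.from_quat(s["tcp_rot"]).as_matrix(); q=(W-s["tcp_pos"])@Q
# visible parts of cells: flange tops at tool z ~ -21, |y|<30
m=(abs(q[...,1])<34)&(abs(q[...,0])<75)&(q[...,2]>-40)&(q[...,2]<15)
g=q[m]; print(len(g))
for sg in(1,-1):
    for ysg in(1,-1):
        h=g[(g[:,0]*sg>30)&(g[:,1]*ysg>0)]
        if len(h)>10: print(sg,ysg,len(h),"x",np.percentile(h[:,0],[2,98]).round(1),"y",np.percentile(h[:,1],[2,98]).round(1),"z",np.percentile(h[:,2],[5,50]).round(1))
cv2.imwrite("pics/t3.png",cv2.resize(p[220:380,270:430,::-1],None,fx=3.7,fy=3.7,interpolation=2))
E
```

```text
(array([ 0.02, -0.03,  5.97]), np.float64(-0.020190604975425686)) [487.14884589 140.75383877 159.71129434] 49.296555847780255
93
1 1 93 x [45.2 59.4] y [11.4 28.1] z [-22.4 -19.5]
```

View pics/t3.png

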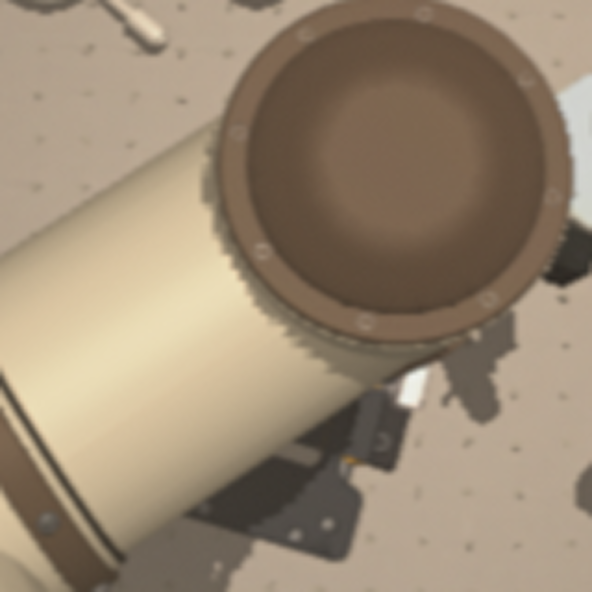

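Crop: the brown wrist housing covers the mount. One flange is visible at crop (412,388), centred as planned. A tall stand is close at the right edge, (575,110), so I'll check that clearance before going down.

```bash
python3 - <<'E'
from h import *
s=env.sense(); t=s["tcp_pos"]
p,d=optics.grab_frame("side"); S=cloud("side",d); 
q=(S-t).reshape(-1,3); q=q[(np.hypot(q[:,0],q[:,1])<160)&(q[:,2]>60)]
S0=np.concatenate([cloud(c,np.load(f"{c}0.npz")["d"]).reshape(-1,3) for c in("top","side")])-t
S0=S0[(np.hypot(S0[:,0],S0[:,1])<220)&(S0[:,2]>-90)]
print("hand/arm above tcp (now, side view), and old scene (no arm): r min by z")
T=cloud("top",optics.grab_frame("top")[1])-t; T=T.reshape(-1,3); T=T[np.hypot(T[:,0],T[:,1])<200]
print("top cam max z rel",np.nanmax(T[:,2]))
for z in range(-90,420,30):
    a=S0[(S0[:,2]>=z)&(S0[:,2]<z+30)]; r=np.hypot(a[:,0],a[:,1])
    # azimuth window of stand
    az=np.degrees(np.arctan2(a[:,1],a[:,0]))
    w=(az>-100)&(az<0); b=q[(q[:,2]>=z)&(q[:,2]<z+30)]; azb=np.degrees(np.arctan2(b[:,1],b[:,0])); wb=(azb>-100)&(azb<0)
    f=lambda a,r,i: (r[i].round(),a[i].round().tolist())
    print(z,"stand rmin",(lambda i:(r[w][i].round(),a[w][i].round()))(r[w].argmin()) if w.any() else None,"| now r",np.percentile(np.hypot(b[wb][:,0],b[wb][:,1]),[1,50,97]).round() if wb.sum()>3 else None)
E
```

```text
hand/arm above tcp (now, side view), and old scene (no arm): r min by z
top cam max z rel 417.7439378797977
-90 stand rmin (np.float64(55.0), array([ 34., -44., -87.])) | now r None
-60 stand rmin (np.float64(73.0), array([ 54., -49., -59.])) | now r None
-30 stand rmin (np.float64(144.0), array([  53., -134.,  -26.])) | now r None
0 stand rmin (np.float64(142.0), array([  52., -132.,   12.])) | now r None
30 stand rmin (np.float64(110.0), array([ 49., -98.,  42.])) | now r None
60 stand rmin (np.float64(135.0), array([  68., -117.,   77.])) | now r [ 32.  88. 159.]
90 stand rmin (np.float64(145.0), array([  43., -139.,  116.])) | now r [ 24.  94. 159.]
120 stand rmin (np.float64(145.0), array([  69., -128.,  143.])) | now r [ 21. 154. 159.]
150 stand rmin (np.float64(145.0), array([  66., -129.,  156.])) | now r [ 23.  57. 159.]
180 stand rmin (np.float64(149.0), array([  45., -142.,  184.])) | now r [ 28.  38. 154.]
210 stand rmin (np.float64(149.0), array([  47., -142.,  227.])) | now r [ 36.  39. 153.]
240 stand rmin None | now r [37. 41. 45.]
270 stand rmin None | now r [38. 40. 43.]
300 stand rmin None | now r None
330 stand rmin None | now r None
360 stand rmin None | now r None
390 stand rmin None | now r None
```

The stand stays at least 110 mm from the tool axis, so it's clear. I'll lower to just above bail contact, then go in small steps.

Request:
move_arm(
  targets="0 0 2 0; 0 0 3 0; 0 0 2.5 0; 0 0 1.5 0; 0 0 0.5 0; 0 0 0 0",
)

```text
clock: 8.43
tcp_pos: [487.9, 142.4, 65.4]
tcp_rot: [-0.608, 0.794, -0.0, 0.0]
contact_force: [0.2, 0.3, -3.8]
width: 49.1
finger_force: 30.0
```

Request:
move_arm(
  targets="0 0 0.3 0; 0 0 0.3 0; 0 0 0.2 0; 0 0 0 0",
)

```text
clock: 8.93
tcp_pos: [487.3, 141.8, 56.9]
tcp_rot: [-0.607, 0.794, 0.0, -0.0]
contact_force: [0.4, -0.2, -4.1]
width: 48.9
finger_force: 30.0
```

Request:
move_arm(
  targets="0 0 0.2 0; 0 0 0.2 0; 0 0 0 0",
)

```text
clock: 9.3
tcp_pos: [487.6, 142.0, 53.0]
tcp_rot: [-0.607, 0.794, -0.0, 0.0]
contact_force: [0.2, 0.4, -2.7]
width: 48.8
finger_force: 30.0
```

Request:
move_arm(
  targets="0 0 0.2 0; 0 0 0.2 0; 0 0 0 0",
)

```text
clock: 9.68
tcp_pos: [487.0, 141.7, 48.7]
tcp_rot: [-0.607, 0.794, 0.0, -0.001]
contact_force: [0.1, -0.3, -3.7]
width: 49.2
finger_force: 30.0
```

```bash
python3 - <<'E'
from h import *
s=env.sense();print(delta(mnt(-2.5,0,38),MT),s["contact_force"],s["moment"])
p,d=optics.grab_frame("side"); W=cloud("side",d); a=np.radians(MT); q=W[...,:2]-MC
e=np.stack([q[...,0]*np.cos(a)+q[...,1]*np.sin(a),-q[...,0]*np.sin(a)+q[...,1]*np.cos(a),W[...,2]],-1)
m=(e[...,2]>90)&(e[...,2]<130)&(e[...,0]>60)&(e[...,0]<105)&(abs(e[...,1])<45)
g=e[m];print(len(g),np.percentile(g,[2,50,98],axis=0).round())
cv2.imwrite("pics/s4.png",cv2.resize(p[195:300,215:335,::-1],None,fx=5.5,fy=5.5,interpolation=2))
E
```

```text
(array([ 0.11, -0.07,  1.07]), np.float64(0.002678911999396405)) [ 0.08437028 -0.2900053  -3.68605024] [ 0.06938687 -0.04105368  0.0270488 ]
247 [[ 81. -35. 108.]
 [ 86.  -9. 118.]
 [ 93.  32. 129.]]
```

View pics/s4.png

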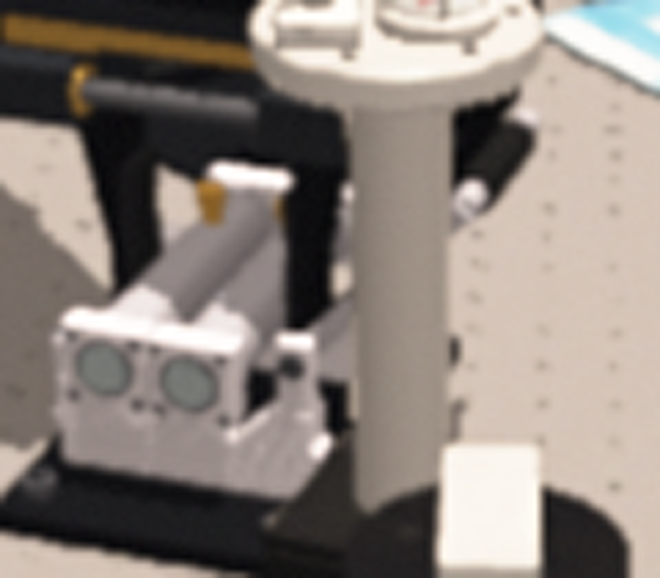

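The crop shows the pair level above the saddles, flanges outside the block face, at crop (150,370). The fingers are outside the tubes and the bail bar is beyond the hand at (500,160). There is no contact force, so I'll continue down.

Request:
move_arm(
  targets="0.1 -0.05 0.2 0; 0 0 0.2 0; 0 0 0 0",
)

```text
clock: 10.1
tcp_pos: [487.4, 140.7, 44.8]
tcp_rot: [-0.607, 0.794, 0.0, -0.0]
contact_force: [0.7, 0.4, -3.8]
width: 48.9
finger_force: 30.0
```

Request:
move_arm(
  targets="0 0 0.2 0; 0 0 0.2 0; 0 0 0 0",
)

```text
clock: 10.48
tcp_pos: [487.5, 140.7, 40.8]
tcp_rot: [-0.607, 0.794, 0.0, -0.0]
contact_force: [-0.1, 0.4, -3.0]
width: 49.1
finger_force: 30.0
```

Request:
move_arm(
  targets="0 -0.1 0.1 0; 0 -0.1 0.1 0; 0 0 0 0",
)

```text
clock: 10.85
tcp_pos: [488.6, 140.2, 39.1]
tcp_rot: [-0.608, 0.794, 0.0, -0.001]
contact_force: [-5.6, 2.5, 0.9]
width: 48.7
finger_force: 30.0
```

Request:
move_arm(
  targets="0 0 0.1 0; 0 0 0.05 0; 0 0 0 0",
)

```text
clock: 11.22
tcp_pos: [488.4, 140.2, 38.1]
tcp_rot: [-0.607, 0.794, 0.0, -0.001]
contact_force: [-6.8, 2.2, 3.6]
width: 49.1
finger_force: 30.0
```

```bash
python3 - <<'E'
from h import *
s=env.sense();print(delta(mnt(-0.5,0,36),MT),s["contact_force"],s["moment"])
p,d=optics.grab_frame("side"); W=cloud("side",d); a=np.radians(MT); q=W[...,:2]-MC
e=np.stack([q[...,0]*np.cos(a)+q[...,1]*np.sin(a),-q[...,0]*np.sin(a)+q[...,1]*np.cos(a),W[...,2]],-1)
m=(e[...,2]>85)&(e[...,2]<126)&(e[...,0]>72)&(e[...,0]<110)&(abs(e[...,1])<45)
g=e[m];print(len(g),np.percentile(g,[2,50,98],axis=0).round())
for n in("cell_a","bail_bar"):
  for o in models.outline_of(n,"side")[:3]:
    g=e[o["mask"]]; print(n,o["xy"],round(o["confidence"],2),np.nanpercentile(g,[2,50,98],axis=0).round(1).tolist())
cv2.imwrite("pics/s5.png",cv2.resize(p[195:300,215:335,::-1],None,fx=5.5,fy=5.5,interpolation=2))
# near flange faces: mount y < -50
m=(e[...,1]<-52)&(e[...,1]>-70)&(abs(e[...,0])<40)&(e[...,2]>20)&(e[...,2]<70); g=e[m]; print("flange faces",len(g),np.percentile(g,[2,50,98],axis=0).round(1).tolist())
E
```

```text
(array([-0.  , -0.1 ,  0.21]), np.float64(0.013462061570180595)) [-6.84458202  2.19964973  3.58739947] [ 0.37313418  1.16585011 -0.03010212]
298 [[ 83. -36. 102.]
 [ 89. -12. 112.]
 [ 97.  33. 122.]]
cell_a [250.4, 252.4] 0.67 [[-28.7, -60.3, 33.2], [-12.9, -17.9, 53.1], [-3.8, 54.9, 65.6]]
cell_a [258.2, 265.6] 0.63 [[-4.2, -61.1, 31.0], [13.3, -54.7, 51.8], [25.1, 38.3, 59.5]]
cell_a [459.6, 265.1] 0.62 [[292.6, 63.7, 4.2], [346.1, 111.3, 22.0], [383.7, 153.6, 33.8]]
bail_bar [304.3, 229.9] 0.6 [[32.9, -36.4, -0.7], [91.2, -19.3, 110.2], [97.3, 245.1, 114.9]]
flange faces 517 [[-28.8, -61.3, 32.0], [-0.9, -58.7, 47.6], [24.9, -53.0, 59.3]]
```

View pics/s5.png

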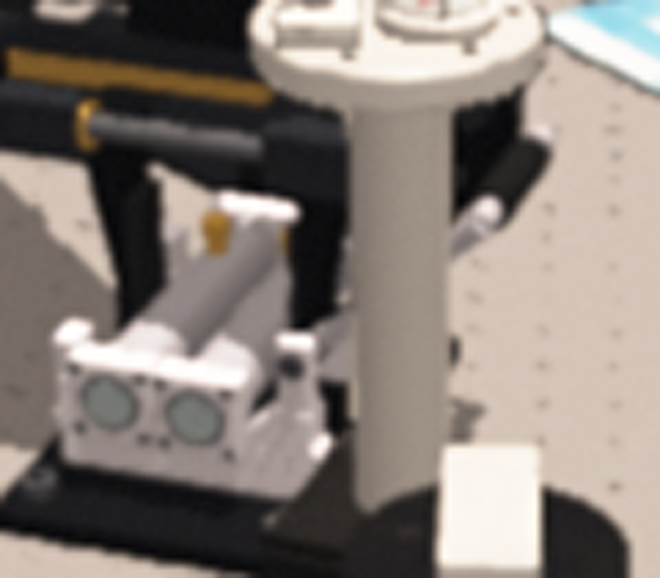

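The crop shows the pair nearly in the notches. The body has nudged the bail to its open stop (bar at mount x ≈ 91 mm), so the side force is the bail. I'll lower a little more.

Request:
move_arm(
  targets="0 0.05 0.1 0; 0 0 0 0",
)

```text
clock: 11.62
tcp_pos: [488.5, 140.2, 37.8]
tcp_rot: [-0.608, 0.794, -0.0, -0.0]
contact_force: [-7.4, -0.0, 6.2]
width: 48.9
finger_force: 30.0
```

Request:
move_arm(
  targets="0 0 0.1 0; 0 0 0 0",
)

```text
clock: 11.88
tcp_pos: [488.6, 140.2, 37.6]
tcp_rot: [-0.608, 0.794, -0.0, -0.0]
contact_force: [-10.7, -0.6, 12.1]
width: 49.2
finger_force: 30.0
```

Request:
move_arm(
  targets="0 0 0 0; 0 0 0 0; 0 0 0 0; 0 0 0 0",
  grip=0.7,
)

```text
clock: 12.38
tcp_pos: [488.2, 140.3, 36.1]
tcp_rot: [-0.607, 0.794, 0.0, -0.001]
contact_force: [-6.4, 1.0, 3.3]
width: 60.8
finger_force: 0.0
```

```bash
cat > chk.py <<'E'
from h import *
def chk(name=None):
    s=env.sense();print(s["clock"],s["tcp_pos"].round(1),s["contact_force"].round(1),s["width"].round(1))
    p,d=optics.grab_frame("side"); W=cloud("side",d); a=np.radians(MT); q=W[...,:2]-MC
    e=np.stack([q[...,0]*np.cos(a)+q[...,1]*np.sin(a),-q[...,0]*np.sin(a)+q[...,1]*np.cos(a),W[...,2]],-1)
    for n in("cell_a","bail_bar"):
      for o in models.outline_of(n,"side")[:4]:
        g=e[o["mask"]]; 
        if abs(np.nanmedian(g[:,0]))<110 and abs(np.nanmedian(g[:,1]))<70: print(n,o["xy"],round(o["confidence"],2),np.nanpercentile(g,[2,50,98],axis=0).round(1).tolist())
    m=(e[...,1]<-57)&(e[...,1]>-70)&(abs(e[...,0])<40)&(e[...,2]>20)&(e[...,2]<70); g=e[m]; print("flange faces",len(g),np.percentile(g,[2,50,98],axis=0).round(1).tolist())
    if name: cv2.imwrite(name,cv2.resize(p[195:300,215:335,::-1],None,fx=5.5,fy=5.5,interpolation=2))
E
python3 -c "
from chk import *; chk('pics/s6.png')"
```

```text
Traceback (most recent call last):
  File "chk.py", line 3, in chk
    s=env.sense();print(s["clock"],s["tcp_pos"].round(1),s["contact_force"].round(1),s["width"].round(1))
                                                                                     ^^^^^^^^^^^^^^^^
AttributeError: 'float' object has no attribute 'round'
```

```bash
sed -i 's/,s\["width"\].round(1)/,s["width"]/' chk.py; python3 -c "
from chk import *; chk('pics/s6.png')"
```

```text
12.375 [488.2 140.3  36.1] [-6.4  1.   3.3] 60.78032724620629
cell_a [260.4, 268.0] 0.64 [[0.8, -61.1, 23.1], [16.3, -54.6, 49.5], [29.1, 18.1, 56.9]]
bail_bar [303.4, 229.3] 0.52 [[42.2, -36.1, 65.3], [91.2, -19.5, 110.9], [97.2, 21.6, 115.1]]
flange faces 408 [[-27.8, -61.3, 29.2], [1.5, -58.9, 43.1], [27.1, -57.1, 55.9]]
```

Seated: the flanges are centred at z ≈ 42.5 and span x from -28 to +27. Now I'll back out upward.

Request:
move_arm(
  targets="0 0.1 0 0; 0 0 -0.5 0; 0 0 -1.5 0; 0 0 -3 0; 0 0 -4 0; 0 0 -4 0; 0 0 -2 0; 0 0 0 0",
)

```text
clock: 13.52
tcp_pos: [489.4, 141.3, 188.4]
tcp_rot: [-0.608, 0.794, -0.0, 0.003]
contact_force: [0.1, -0.4, -0.6]
width: 61.1
finger_force: 0.0
```

```bash
python3 -c "
from chk import *; chk('pics/s7.png')
print(delta(mnt(115,0,195),None), np.degrees(env.sense()['joint_pos']).round())
for o in models.outline_of('cell_a','side'): print(o['xy'],o['confidence'],o['mask'].sum())
"
```

```text
13.525 [489.4 141.3 188.4] [ 0.1 -0.4 -0.6] 61.12766090545912
cell_a [248.0, 254.9] 0.8 [[-27.4, -60.3, 30.6], [-11.2, -15.2, 49.9], [-1.7, 57.5, 63.0]]
cell_a [262.4, 262.8] 0.64 [[1.2, -61.0, 31.2], [17.0, -34.4, 50.5], [28.0, 53.1, 62.7]]
bail_bar [304.2, 230.5] 0.83 [[16.9, -36.0, -0.5], [89.6, -9.9, 109.2], [97.0, 214.2, 115.0]]
flange faces 411 [[-27.0, -61.5, 29.1], [2.6, -58.8, 43.3], [27.4, -57.1, 55.5]]
(array([-1.000e-02, -1.173e+01, -1.030e+00]), None) [ 34.  13. -19.  -0. -59. -50.]
[248.0, 254.9] 0.8 732
[262.4, 262.8] 0.64 614
[458.8, 266.7] 0.61 645
```

View pics/s7.png

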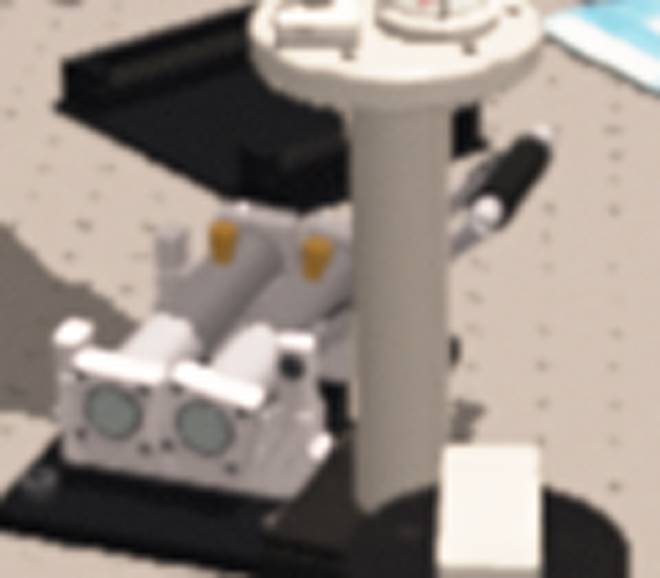

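The crop shows both cells seated, stubs up at (222,240) and (316,255), and the bail open with its bar at (515,165). Next I'll close the fingers, go behind the bar and push it over.

Request:
move_arm(
  targets="0 -1.5 0 0; 0 -3 0 0; 0 -3.6 0 0; 0 -3 0 0; 0 -1.5 0 0; 0 0 0 0",
  grip=0,
)

```text
clock: 14.48
tcp_pos: [610.1, 107.1, 184.4]
tcp_rot: [-0.607, 0.795, 0.0, -0.001]
contact_force: [-0.5, -0.3, 0.1]
width: 8.9
finger_force: 0.0
```

```bash
python3 -c "
from h import *
print(delta(mnt(124,0,92),MT),env.sense()['width'])
p,d=optics.grab_frame('side'); W=cloud('side',d); s=env.sense(); q=(W-s['tcp_pos'])@R.from_quat(s['tcp_rot']).as_matrix()
for lo,hi in((-65,-45),(-45,-25),(-25,-10),(-10,5)):
  g=q[(abs(q[...,0])<30)&(abs(q[...,1])<50)&(q[...,2]>lo)&(q[...,2]<hi)]; print(lo,len(g),np.percentile(g,[2,98],axis=0).round().tolist() if len(g) else '')
"
```

```text
(array([-0.01,  0.06,  9.24]), np.float64(-0.057470425606624076)) 8.89494755627537
-65 293 [[-10.0, -21.0, -65.0], [13.0, 22.0, -46.0]]
-45 259 [[-9.0, -17.0, -45.0], [13.0, 17.0, -25.0]]
-25 164 [[-9.0, -13.0, -24.0], [12.0, 14.0, -11.0]]
-10 113 [[-11.0, -12.0, -10.0], [11.0, 14.0, 0.0]]
```

Request:
move_arm(
  targets="0 0 2 0; 0 0 3 0; 0 0 2.5 0; 0 0 1.2 0; 0 0 0.5 0; 0 0 0 0",
)

```text
clock: 15.28
tcp_pos: [609.9, 107.9, 94.2]
tcp_rot: [-0.608, 0.794, -0.0, 0.0]
contact_force: [-0.5, 0.3, -0.6]
width: 0.3
finger_force: 0.0
```

Request:
move_arm(
  targets="0 0.5 0 0; 0 0.8 0 0; 0 1 0 0; 0 1 0 0; 0 1 0 0; 0 1 0 0; 0 0 0 0",
)

```text
clock: 16.15
tcp_pos: [557.0, 121.6, 93.4]
tcp_rot: [-0.608, 0.794, 0.0, -0.001]
contact_force: [0.7, 0.3, -0.1]
width: 0.4
finger_force: 0.0
```

Request:
move_arm(
  targets="0 0.8 0 0; 0 1 0 0; 0 1 0 0; 0 1 0 0; 0 1 0 0; 0 1 0 0; 0 0.8 0 0; 0 0 0 0",
)

```text
clock: 17.15
tcp_pos: [494.1, 138.9, 93.6]
tcp_rot: [-0.608, 0.794, 0.0, -0.0]
contact_force: [0.9, -0.3, 0.1]
width: 0.4
finger_force: 0.0
```

```bash
python3 -c "
from chk import *; chk('pics/s8.png')
s=env.sense(); q=s['tcp_pos'][:2]-MC;a=np.radians(MT); print('tcp mount x',q@[np.cos(a),np.sin(a)])
"
```

```text
17.15 [494.1 138.9  93.6] [ 0.9 -0.3  0.1] 0.440028954117958
cell_a [245.1, 260.2] 0.71 [[-26.8, -60.4, 31.1], [-11.4, -28.7, 50.0], [-1.8, 56.0, 56.9]]
cell_a [262.4, 264.1] 0.67 [[2.9, -60.8, 32.4], [17.7, -37.8, 50.3], [27.7, 49.7, 63.3]]
bail_bar [248.5, 231.6] 0.82 [[-99.8, -36.7, 0.3], [4.2, -31.0, 89.9], [29.2, 173.7, 118.8]]
flange faces 414 [[-27.5, -61.1, 29.2], [1.5, -58.8, 43.1], [26.6, -57.2, 55.9]]
tcp mount x 5.2408626518448145
```

Request:
move_arm(
  targets="0 0.5 0 0; 0 0.3 0 0; 0 -0.3 -0.5 0; 0 0 -1.5 0; 0 0 -1.6 0; 0 1.5 0 0; 0 1.8 0 0; 0 0 0 0",
)

```text
clock: 18.3
tcp_pos: [456.0, 148.7, 129.2]
tcp_rot: [-0.608, 0.794, 0.0, -0.001]
contact_force: [0.2, 0.8, -0.4]
width: 0.4
finger_force: 0.0
```

```bash
python3 -c "
from chk import *; chk('pics/s8.png')
print(delta(mnt(-34,0,66),MT))
"
```

```text
18.3 [456.  148.7 129.2] [ 0.2  0.8 -0.4] 0.43247196552963524
cell_a [261.0, 265.3] 0.8 [[1.0, -60.8, 29.0], [18.0, -37.5, 49.8], [28.5, 50.6, 62.8]]
cell_a [250.8, 257.0] 0.76 [[-28.4, -60.3, 17.4], [-11.1, -26.4, 49.6], [7.0, 58.5, 70.7]]
bail_bar [248.6, 222.7] 0.94 [[-25.0, -36.3, 58.7], [-8.8, -14.1, 94.6], [28.0, 35.2, 112.0]]
flange faces 407 [[-27.7, -61.1, 29.0], [1.1, -58.8, 43.6], [27.4, -57.2, 55.7]]
(array([0.05, 0.09, 6.34]), np.float64(0.05274862254168511))
```

Request:
move_arm(
  targets="0 -1 0 0; 0 0 0.8 0; 0 0 1 0; 0 0.2 1 0; 0 0.3 1 0; 0 0.4 1 0; 0 0.3 0.8 0; 0 0 0 0",
)

```text
clock: 19.45
tcp_pos: [455.6, 149.1, 72.9]
tcp_rot: [-0.608, 0.794, 0.0, -0.001]
contact_force: [0.0, 0.0, 0.7]
width: 0.5
finger_force: 0.0
```

```bash
python3 -c "
from chk import *; chk('pics/s8.png')
print(delta(mnt(-34,0,65),MT))
"
```

```text
19.45 [455.6 149.1  72.9] [0.  0.  0.7] 0.47621875496514665
cell_a [246.7, 260.0] 0.92 [[-27.3, -60.3, 30.7], [-11.6, -30.1, 49.6], [-2.3, 53.0, 64.6]]
cell_a [260.4, 263.9] 0.88 [[-3.7, -61.0, 22.6], [17.5, -40.5, 49.1], [28.4, 52.8, 63.3]]
bail_bar [242.1, 240.7] 0.57 [[-98.4, -37.0, -0.6], [-21.3, -11.9, 63.3], [24.4, 97.0, 70.7]]
bail_bar [246.5, 275.4] 0.17 [[-65.1, -75.4, -0.3], [-5.1, -42.2, 15.5], [41.6, 44.1, 68.4]]
flange faces 409 [[-27.8, -61.2, 29.0], [1.4, -58.8, 43.3], [26.2, -57.1, 56.3]]
(array([ 0.07, -0.06,  0.88]), np.float64(0.02459585898890282))
```

Going well, bar top at about 71–73. I'll press down gently to the stop.

Request:
move_arm(
  targets="0 0 0.4 0; 0 0 0.3 0; 0 0 0.1 0; 0 0 0 0",
)

```text
clock: 20.1
tcp_pos: [456.2, 149.3, 65.5]
tcp_rot: [-0.607, 0.794, -0.0, -0.0]
contact_force: [0.6, 0.0, -0.3]
width: 0.3
finger_force: 0.0
```

Request:
move_arm(
  targets="0 0 0.1 0; 0 0 0.05 0; 0 0 0 0",
)

```text
clock: 20.48
tcp_pos: [456.4, 149.3, 65.1]
tcp_rot: [-0.608, 0.794, -0.0, 0.0]
contact_force: [-3.7, -0.3, 7.9]
width: 0.4
finger_force: 4.1
```

The stop is felt at 65 mm, which matches closed. I'll lift off and verify.

Request:
move_arm(
  targets="0 0 -0.5 0; 0 0 -2 0; 0 0 -4 0; 0 0 -5 0; 0 0 -4 0; 0 0 -2 0; 0 0 0 0; 0 0 0 0",
)

```text
clock: 21.48
tcp_pos: [455.6, 149.0, 237.8]
tcp_rot: [-0.607, 0.794, 0.0, -0.001]
contact_force: [-0.2, -0.3, -1.2]
width: 0.4
finger_force: 0.0
```

```bash
python3 - <<'E'
from chk import *; chk('pics/s9.png')
p,d=optics.grab_frame('side'); W=cloud('side',d); a=np.radians(MT); q=W[...,:2]-MC
e=np.stack([q[...,0]*np.cos(a)+q[...,1]*np.sin(a),-q[...,0]*np.sin(a)+q[...,1]*np.cos(a),W[...,2]],-1)
g=e[(abs(e[...,1])<21)&(e[...,0]<-28)&(e[...,0]>-50)&(e[...,2]>45)&(e[...,2]<90)]; print("sleeve",len(g),np.percentile(g,[2,50,98],axis=0).round(1).tolist())
for n in("post_4in","solvent_bottle","screw_jar"):
    o=models.outline_of(n,"side")[0]; print(n,o["xy"],np.nanpercentile(W[o["mask"]],[50,98],axis=0).round().tolist())
E
```

```text
21.475 [455.6 149.  237.8] [-0.2 -0.3 -1.2] 0.40053834170521085
cell_a [264.0, 263.6] 0.68 [[3.2, -61.4, 30.8], [18.3, -38.3, 50.1], [28.7, 54.5, 63.8]]
cell_a [247.7, 260.1] 0.61 [[-27.9, -60.6, 29.1], [-12.0, -33.8, 49.8], [-2.4, 57.3, 63.4]]
cell_a [249.9, 280.0] 0.36 [[-48.2, -74.9, 3.1], [-2.0, -42.5, 12.8], [40.9, 33.5, 64.1]]
bail_bar [241.7, 243.6] 0.65 [[-40.0, -36.7, 54.2], [-25.5, -18.2, 59.8], [24.6, 34.7, 65.1]]
flange faces 412 [[-27.7, -61.4, 29.4], [2.5, -59.0, 42.7], [27.3, -57.2, 55.9]]
sleeve 119 [[-40.6, -20.7, 54.4], [-33.6, -1.8, 62.4], [-31.4, 19.0, 65.2]]
post_4in [200.3, 309.2] [[435.0, -49.0, 59.0], [444.0, -32.0, 103.0]]
solvent_bottle [376.3, 256.1] [[694.0, 133.0, 46.0], [716.0, 152.0, 89.0]]
screw_jar [194.1, 231.8] [[351.0, 250.0, 31.0], [366.0, 293.0, 49.0]]
```

View pics/s9.png

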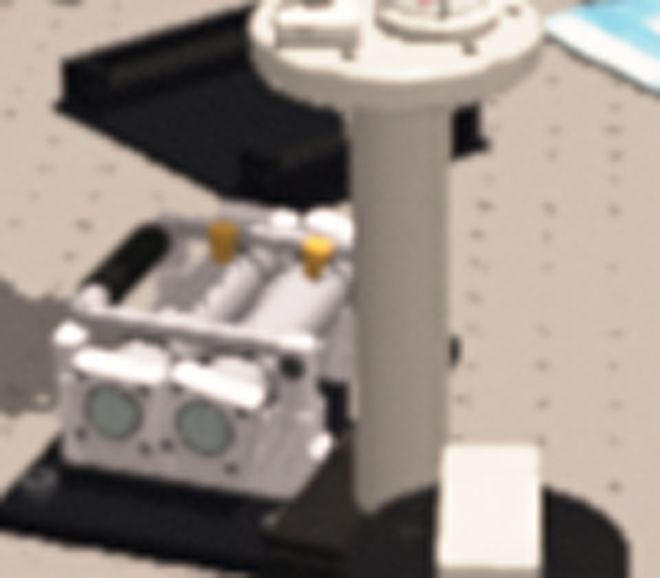

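The crop shows the bail fully down across both seated cells, with its bar at crop (130,265) and the stubs up. The bar top reads 65 mm, which is angle 0, and the bystanders haven't moved. I'll hand the job in.

```bash
python3 -c "
from h import *; print(workorder.sign_off())"
```

```text
the job is handed in; nothing more can be done
None
```

I handed the job in at about 21.5 s: both cells are seated in the V-saddles with stubs up, the bail is down on its stop, and the post, bottle and jar still stand; sign-off returned no verdict.

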